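Pack the row and hold the pusher knob on the third click

ROBOT

A 7-joint arm with a two-finger parallel gripper is mounted at the origin on the work surface. World frame = base frame: x ahead of the robot, y to its left, z up, the work surface at z = 0. Lengths are in mm, angles in rad, forces in N, time in s.
With the tool pointing down it reaches from about 400 to 875 mm from the base axis. Payload 4.4 kg.
Tool frame: the origin (TCP) lies midway between the tips of the shut fingers; the grasp point (between the pads) lies 19 mm behind it (ctrl.pinch_z is the distance from the TCP to the grasp point, in mm); z points along the fingers, y is the line along which they close (so a half turn about z gives the same grasp; the last joint's range is limited). The gripper opens to 85 mm and grips with 20 to 120 N. Pads are 22 mm wide; open, the fingers measure 114 mm over their backs; the gripper's body (76 mm by 85 mm) begins 54 mm behind the grasp point. The pads swing forward as they close: fully open they stand 13 mm farther back than shut.
Start: joints at [1.071, 0.628, 0.038, 1.517, -0.027, 0.996, -0.02], TCP at [273.237, -589.796, 231.313] pointing down, gripper open.
Joint ranges: [-3.06, 3.06], [-0.37, 2.12], [-1.25, 1.32], [0.18, 2.47], [-1.1, 4.24], [0.23, 1.98], [-2.94, 2.94]. Speed limits (rad/s): [2.57, 2.57, 3.14, 3.14, 3.14, 3.14, 3.14].

INTERFACE

Orientations are given as [roll, pitch, yaw] about the fixed x, y, z axes, in that order (R = Rz(yaw) Ry(pitch) Rx(roll)).
In Python, from cell import read_state, cams, order, ctrl gives the robot as it stands.
- The arm moves only by the tool move_arm, never from a script. Its argument "targets" is text: rows parted by semicolons, each of 7 numbers parted by spaces: the gripper's target within -1 to 1 (fully open at 1, half-way at 0, shut at -1), then the shift along the tool's x, y, z in cm, then the turn, a rotation vector about the tool's x, y, z in degrees. A call has 1 to 5 rows; each row shifts and turns the commanded pose from where the row before left it, along the tool's axes as they then stand; what a row does not reach is not made up. A row lasts 1/12 s, in which the tool goes at most 41.7 mm and 7.16 degrees, less where a joint would pass 70% of its speed; a pose out of reach is approached as far as the arm can. A call with a gripper value outside its range is refused whole. The fingers move at their own pace and stop on an object; the grip force is fixed at half the most. Time passes only in rows, so rows that do not move let the fingers close. It gives the time, the measured TCP pose, the force, the opening and the grip force at its end, in the units of the state.
- read_state(): the state, without advancing time (a new reading comes with each control period).
- cams.get_image(name): name is "scene" or "top" or "wrist"; returns a dict with "color" (400x640x3 uint8, red, green, blue), "fovy" (degrees; the focal length in pixels is half the picture's height over the tangent of half this angle, whatever the lens; pixels are square), "cx", "cy" (the principal point, pixels), "rvec" (rotation vector, rad) and "tvec" (3), from world to camera coordinates, as OpenCV has them. Camera axes: x right, y down, z forward; pixel columns grow to the right and rows downward; lengths in mm; the calibration is good to about 2 mm. A picture is of the moment at which its call begins. There is no depth.
- order.finish_job(): hands the job in; it is judged then, once.
The state is a dict: "clock": time; "qpos": joint angles; "qd": joint speeds; "tau": joint torques, N m; "eef_pos": TCP position; "tool_rot": TCP orientation; "force": force on the tool from outside, world axes, zero at the start; "torque": the same for the moment, N m; "width": finger opening in mm; "gripper_force": force on a finger pad.
Only numpy, scipy, OpenCV 4.12 (cv2) and the standard library are available. Lean on these libraries where they do the work, as an engineer would, in place of code of your own. Each camera call takes 0.05 s, during which the arm holds its last target. There are 200 camera calls.

TASK

Stand the loose chocolate carton and the red tin upright in the blue-railed tray of the packing jig, in the free space between the carton already packed there and the aluminium pusher, the loose carton lying the same way round as the packed one. Only then turn the black knob clockwise from home, feeling and counting the clicks, to the third stop (red mark) and not on to the fourth, so that the pusher closes the row up. The knob springs home if let go: finish while still gripping it, holding it steady on the third stop; leave the bowl, tub, jar and spatula alone.

Things in the scene. Friction and masses are not known exactly. Their poses are not given: they have to be found in the camera images.
- jig: Packing jig fixed to the table: white base plate 110 (x) x 310 (y) x 10 mm, z up. Origin on the table, 20 mm from the plate's centre along -y. The tray runs along y, from y = -120 mm (end wall) to +26 mm (pusher face, knob home), on x = 0, floor at z = 10 mm. Grey knob housing 90 x 94 mm, y = 75 to 169 mm, top at z = 50 mm; vertical knob axis at x = 0, y = 122 mm.
- tray_end (a point): Middle of the tray floor at the inner face of the blue end wall (top 50 mm above the table); axes as the jig, the tray runs along +y. Tray 66 mm wide between blue side rails 5 mm thick, rail tops 26 mm above the table. Free length 146 mm with the knob home, 128 mm at the third stop; the full row takes 124 mm.
- pusher (a joint): How far the aluminium pusher has advanced along the jig's -y from home, m. Plate 60 mm wide, 10 mm thick, 12 to 52 mm above the table. Driven by the knob, 6 mm per click: 0.018 at the third stop. It slides the goods together.
- knob (a joint): Black indexing knob, rad: 0 home, grows clockwise from above. A stop every 24 deg (0.419 rad): third (red mark) at 1.257, end of travel 2.18. Springs home: 0.065 Nm at home, +0.025 Nm per rad. Detent torque: +0.06 Nm a quarter of the way to the next stop, 0 half-way, -0.06 at three quarters, 0 on the stop, so at each click resistance rises then drops. Pushing goods adds up to 0.04 Nm.
- knob_grip (a point): Point to grip the knob: on its axis, 84 mm above the table. Grip bar 46 mm long, 14 mm thick, from 63 to 95 mm above the table, on a disc 44 mm across. The point turns with the knob: the bar is long in the point's x and gripped across its y; at home the axes are the jig's. White pointer on top at the -x end.
- carton_center (a point): Centre (half-way up) of the loose carton: kraft carton with a dark brown band and yellow label, 56 (x) x 34 (y) x 80 (z) mm, about 120 g, standing on the table; z up. In the tray its 56 mm side lies across the tray (along the jig's x).
- tin_center (a point): Centre (half-way up) of the round tin: red band, brass rim, 56 mm diameter, 76 mm high, about 140 g, standing on the table.
- packed_center (a point): Centre (half-way up) of the carton already in the tray, near its end wall: same carton, 56 x 34 x 80 mm, its 56 mm side across the tray.
- bowl: Bystander: steel bowl, 140 mm across, 70 mm high; origin under its centre.
- tub: Bystander: closed storage tub with blue-rimmed lid, 130 x 190 x 97 mm; origin under its centre.
- jar: Bystander: amber jar, 64 mm diameter, 100 mm high; origin under its centre.
- spatula: Bystander: spatula lying on the table along its x axis.

How it is judged:
By the outcome, as a careful person would: the job done as asked, in the order asked, and still so for the second after the job is handed in, while the arm keeps its last pose, push and grip.
It also fails if it takes over 72 s, if anything falls off the work surface, if the arm or the gripper's body presses on something with over 40 N, if the wrist force passes 120 N, or if a joint passes its speed limit or range.

## Working session

There is one attempt and no reset: what is moved stays moved. The work goes in short steps, Python scripts to look and compute and a tool call to move; the robot and the scene stay as the last step left them, time stands still between calls to the robot, and variables do not carry over. Pictures are saved under pics/ and viewed, at most 10 in all, crops included, and the job is handed in when it is done.

Besides the shell and the picture viewer there is one more tool, called by a JSON object that holds its "method" and its "body". move_arm: Moves the arm, as the interface text tells. Its arguments: {"type":"object","properties":{"targets":{"type":"string"}},"required":["targets"]}

```bash
ls; mkdir -p pics
python3 - <<'E'
from cell import read_state,cams,ctrl
import cv2,numpy as np,pickle
d={}
for n in("scene","top"):
    im=cams.get_image(n);d[n]=im
    cv2.imwrite(f"pics/{n}0.png",im["color"][:,:,::-1])
    R=cv2.Rodrigues(np.array(im["rvec"]))[0];print(n,im["fovy"],im["cx"],im["cy"],-R.T@np.array(im["tvec"]),R[2])
pickle.dump(d,open("d0.pkl","wb"))
s=read_state();print(s)
E
```

```text
pics
scene 47.7426614248978 323.6326190652713 200.21182167341317 [ 937.9062611   396.9499762  1047.18029836] [-0.31222999 -0.35817506 -0.87989946]
top 47.80696212286535 318.8594974336935 201.99966597664155 [ 304.16101733  -27.6099361  1294.50437372] [ 0.23111759  0.00360934 -0.97291913]
{'clock': 0.1, 'qpos': array([ 1.07123631,  0.62926544,  0.0384844 ,  1.51825103, -0.02698251,
        0.99629421, -0.01998334]), 'qd': array([-0.00284052, -0.00214087, -0.00014887, -0.00196345, -0.00064282,
        0.00248086,  0.00071851]), 'tau': array([ 1.82552678e-03, -5.64539945e+01,  1.22995343e+00, -1.93974620e+01,
        1.12611821e-02,  5.42805632e-03,  5.69507193e-06]), 'eef_pos': array([ 272.9570057 , -589.30499801,  230.47954783]), 'tool_rot': array([-3.13989445e+00,  5.52654642e-05,  4.33754548e-01]), 'force': array([ 0.26251164, -1.42542532,  0.41901207]), 'torque': array([-0.00950419, -0.02196724, -0.01924917]), 'gripper_force': 0.0, 'width': 85.43789242238472}
```

View pics/scene0.png

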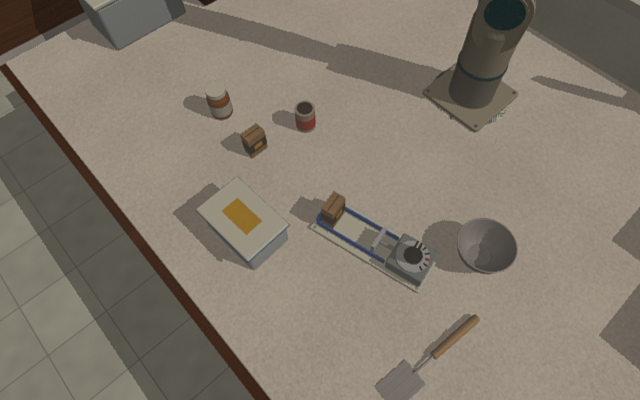

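View pics/top0.png

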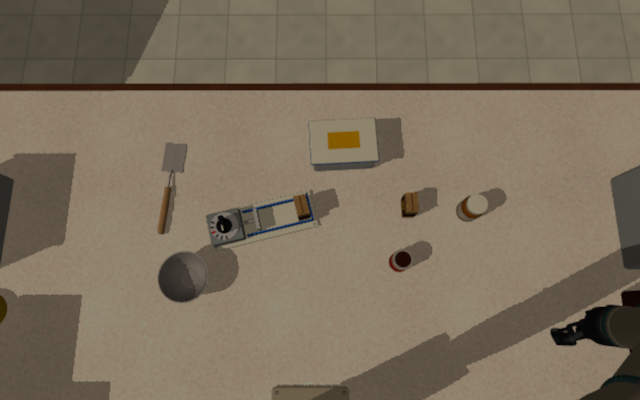

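The scene view shows the jig at about (372,240), with the packed carton at its left end (333,207) and the knob at (412,256). The loose carton is at (254,140) and the tin at (305,116). In the top view they are at: jig (262,220), knob (224,226), carton (410,204) and tin (401,260). I'll enlarge these areas.

```bash
cat > h.py <<'E'
import numpy as np,cv2,pickle
def ray(im,uv):
    f=200/np.tan(np.radians(im["fovy"]/2))
    R=cv2.Rodrigues(np.array(im["rvec"],float))[0];t=np.array(im["tvec"],float)
    d=R.T@np.array([(uv[0]-im["cx"])/f,(uv[1]-im["cy"])/f,1]);return -R.T@t,d
def onz(im,uv,z):
    c,d=ray(im,uv);return c+d*(z-c[2])/d[2]
def proj(im,P):
    f=200/np.tan(np.radians(im["fovy"]/2));R=cv2.Rodrigues(np.array(im["rvec"],float))[0]
    p=R@np.array(P,float)+np.array(im["tvec"],float);return p[:2]/p[2]*f+[im["cx"],im["cy"]]
E
python3 - <<'E'
from h import *
d=pickle.load(open("d0.pkl","rb"))
t=d["top"]["color"][:,:,::-1];s=d["scene"]["color"][:,:,::-1]
r=lambda a,k:cv2.resize(a,None,fx=k,fy=k,interpolation=cv2.INTER_NEAREST)
cv2.imwrite("pics/jig.png",r(t[185:255,200:325],6))
o=np.zeros((600,800,3),np.uint8)
a=r(t[185:280,385:430],6);b=r(s[90:165,230:325],5)
o[:a.shape[0],:a.shape[1]]=a;o[:b.shape[0],300:300+b.shape[1]]=b
cv2.imwrite("pics/obj.png",o)
E
```

```text
(no output)
```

View pics/jig.png

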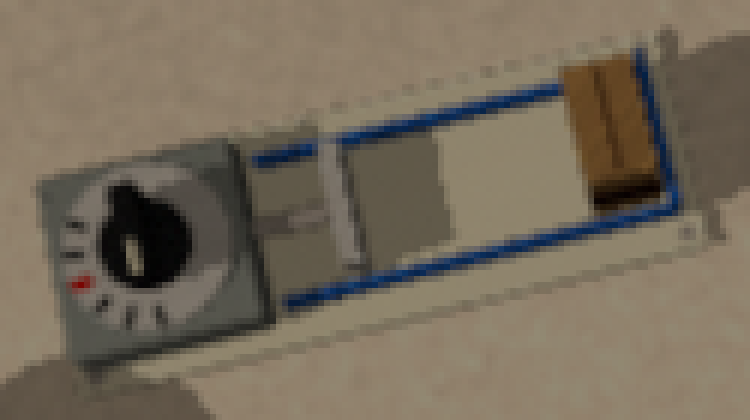

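View pics/obj.png

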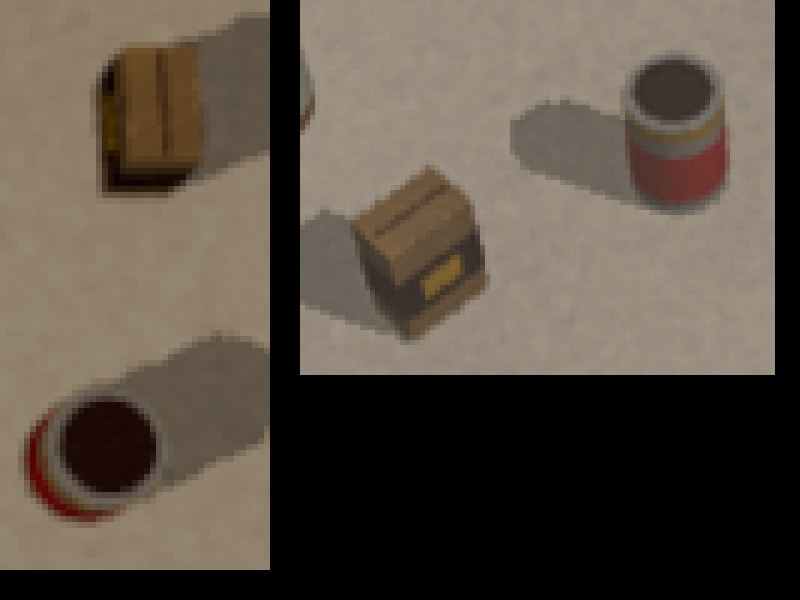

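The jig crop shows the housing corners, the blue rails, the packed carton at the -y end, and the pointer at home on the lower bar end. The object crop shows the carton's top face (label towards +y) and the tin's rim centre at crop (108,443). I'll compute poses from these.

Run:
```python
from h import *
from scipy.optimize import least_squares
d=pickle.load(open("d0.pkl","rb"));T=d["top"];S=d["scene"]
J=lambda u,v:(200+u/6-.5,185+v/6-.5)
O=lambda u,v:(385+u/6-.5,185+v/6-.5)
Q=lambda u,v:(230+(u-300)/5-.5,90+v/5-.5)
# housing corners z50 : +x+y,+x-y,-x-y,-x+y ; jig coords
pts=[(45,169,50,J(38,182)),(45,75,50,J(235,140)),(-45,75,50,J(275,322)),(-45,169,50,J(80,362)),(-55,-135,10,J(722,240)),(55,-135,10,J(672,28)),(-38,-125,50,J(682,210)),(38,-125,50,J(640,45))]
W=np.array([onz(T,p[3],p[2])[:2] for p in pts])
def res(q):
    c,s=np.cos(q[2]),np.sin(q[2]);return np.concatenate([(q[:2]+np.array([[c,-s],[s,c]])@np.array(p[:2])-w) for p,w in zip(pts,W)])
r=least_squares(res,[450,100,.2],loss="soft_l1",f_scale=3);print("jig",r.x,np.degrees(r.x[2]));print(r.fun.reshape(-1,2).round(1).tolist())
print("knob",r.x[:2]+122*np.array([-np.sin(r.x[2]),np.cos(r.x[2])]))
c=[onz(T,O(*p),80) for p in((125,45),(202,44),(202,170),(122,166))];print(np.array(c).round(1).tolist(),np.mean(c,0))
c2=[onz(S,Q(*p),80) for p in((355,228),(430,165),(472,208),(392,275))];print(np.array(c2).round(1).tolist(),np.mean(c2,0))
print("tin",onz(T,O(108,443),76),onz(S,Q(674,90),76))
p=[onz(T,J(*p),90) for p in((562,68),(632,53),(661,180),(594,192))];print("packed",np.array(p).round(1).tolist(),np.mean(p,0))
s=S["color"][:,:,::-1]
cv2.imwrite("pics/pk.png",cv2.resize(s[180:300,290:450],None,fx=5,fy=5,interpolation=cv2.INTER_NEAREST))
```

```text
jig [5.60393684e+02 1.20128523e+02 2.50742456e-01] 14.366484483649737
[[-0.7, -0.5], [2.5, 0.2], [1.8, 0.0], [-2.9, 1.6], [-1.8, 1.4], [-1.0, 4.1], [5.3, -3.4], [-0.9, -4.7]]
knob [530.12264528 238.31339635]
[[621.2, -263.4, 80.0], [621.6, -299.1, 80.0], [562.0, -296.1, 80.0], [563.9, -259.5, 80.0]] [ 592.14975955 -279.51091133   80.        ]
[[623.9, -290.7, 80.0], [568.8, -296.4, 80.0], [570.3, -258.6, 80.0], [628.2, -253.4, 80.0]] [ 597.77015074 -274.78247247   80.        ]
tin [ 437.57486335 -248.47696827   76.        ] [ 436.82982679 -248.18586719   76.        ]
packed [[607.8, 47.6, 90.0], [614.9, 15.5, 90.0], [555.3, 1.9, 90.0], [549.7, 32.3, 90.0]] [581.90560146  24.32882419  90.        ]
```

View pics/pk.png

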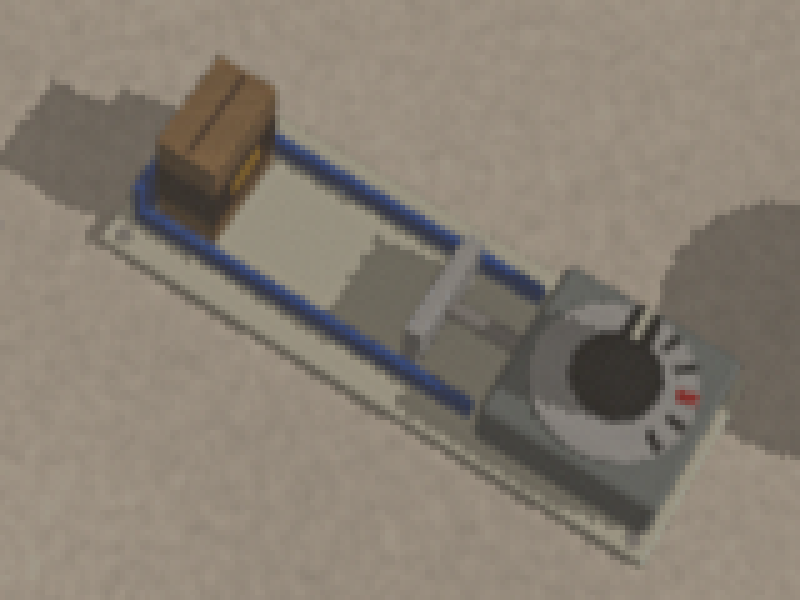

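The packed carton's label faces the knob (+y), the same way as the loose one, so only a small turn is needed. I'll go above the loose carton.

{"method": "move_arm", "body": {"targets": "1 0 0 0 0 0 -6.5; 1 0 0 0 0 0 -6.5; 1 0 0 0 0 0 -6.5; 1 0 0 0 0 0 -6.5; 1 0 0 0 0 0 -6.5"}}

```text
clock: 0.52
eef_pos: [273.0, -589.5, 230.8]
tool_rot: [-3.141, -0.001, 1.007]
force: [-0.2, -0.1, 0.4]
width: 85.6
gripper_force: 0.0
```

{"method": "move_arm", "body": {"targets": "1 0 0 0 0 0 -6.5; 1 0 0 0 0 0 -6.5; 1 0 0 0 0 0 -6.5; 1 0 0 0 0 0 -6.5; 1 0 0 0 0 0 -6.5"}}

```text
clock: 0.93
eef_pos: [273.0, -589.5, 230.8]
tool_rot: [-3.141, -0.001, 1.574]
force: [0.7, 0.7, 1.0]
width: 85.7
gripper_force: 0.0
```

{"method": "move_arm", "body": {"targets": "1 2 2 0 0 0 0; 1 2 2 0 0 0 0; 1 2 2 0 0 0 0; 1 2 2 0 0 0 0; 1 2 2 0 0 0 0"}}

```text
clock: 1.35
eef_pos: [374.0, -488.9, 230.9]
tool_rot: [-3.141, -0.001, 1.568]
force: [-0.4, -0.3, -0.3]
width: 85.5
gripper_force: 0.0
```

{"method": "move_arm", "body": {"targets": "1 2 2 0 0 0 0; 1 2 2 0 0 0 0; 1 2 2 0 0 0 0; 1 2 2 0 0 0 0; 1 2 2 0 0 0 0"}}

```text
clock: 1.77
eef_pos: [474.3, -389.1, 230.9]
tool_rot: [-3.141, -0.0, 1.568]
force: [-0.3, -0.2, -1.3]
width: 85.3
gripper_force: 0.0
```

{"method": "move_arm", "body": {"targets": "1 2 2 0 0 0 0; 1 2 2 0 0 0 0; 1 2 2 0 0 0 0; 1 2 2 0 0 0 0; 1 2 2 0 0 0 0"}}

```text
clock: 2.18
eef_pos: [574.5, -289.4, 230.9]
tool_rot: [-3.141, -0.0, 1.568]
force: [0.1, 0.4, 0.3]
width: 85.4
gripper_force: 0.0
```

Run:
```python
from h import *
from cell import cams,read_state
im=cams.get_image("wrist");s=read_state();pickle.dump(im,open("w1.pkl","wb"))
print(s["eef_pos"],s["tool_rot"],s["qpos"],s["clock"])
cv2.imwrite("pics/w1.png",im["color"][:,:,::-1]);print(ray(im,(320,200)))
```

```text
[ 579.9703755  -282.16977215  231.05757345] [ 3.13713211 -0.00555954  1.57609657] [ 0.57733345  0.63196616 -0.27869043  1.52832185  0.18559767  1.00553541
  0.25585087] 2.2333
(array([ 575.60804016, -219.84992446,  373.38916121]), array([-0.00295515, -0.27051808, -0.96271599]))
```

View pics/w1.png

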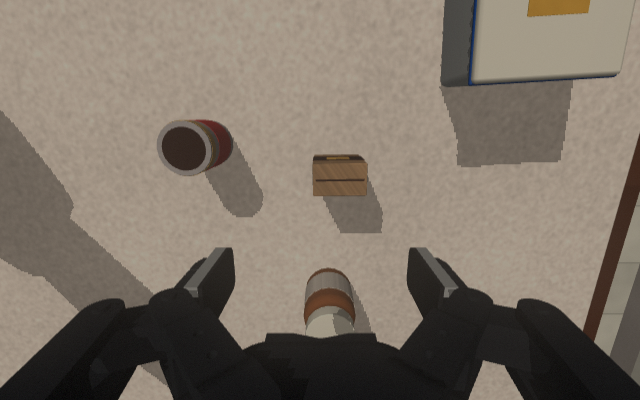

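The wrist view shows the loose carton's top face at about (313–367, 161–196), the tin's rim at (188,147), and the jar's top at about (329,322).

Run:
```python
from h import *
im=pickle.load(open("w1.pkl","rb"))
c=np.array([onz(im,p,80) for p in((313,162.5),(366,160.5),(367.5,195),(314,196.5))]);print(c.round(1).tolist(),c.mean(0))
hsv=cv2.cvtColor(im["color"],cv2.COLOR_RGB2HSV)[140:230,300:390]
m=((hsv[...,0]>8)&(hsv[...,0]<22)&(hsv[...,1]>85)&(hsv[...,2]>70)).astype(np.uint8)
m=cv2.morphologyEx(m,cv2.MORPH_CLOSE,np.ones((5,5)))
k=max(cv2.findContours(m,0,1)[0],key=cv2.contourArea);b=cv2.boxPoints(cv2.minAreaRect(k))+[300,140]
b=np.array([onz(im,p,80) for p in b]);print(b.round(1).tolist(),b.mean(0))
print("tin",onz(im,(188,147),76),"jar",onz(im,(329,325),100))
```

```text
[[567.7, -263.0, 80.0], [621.1, -261.0, 80.0], [624.2, -297.0, 80.0], [568.5, -298.5, 80.0]] [ 595.36625298 -279.86380052   80.        ]
[[567.8, -255.4, 80.0], [620.9, -255.5, 80.0], [622.6, -297.0, 80.0], [567.4, -296.9, 80.0]] [ 594.6787441  -276.19783663   80.        ]
tin [ 441.67790809 -247.69971105   76.        ] jar [ 584.45145207 -440.78378317  100.        ]
```

{"method": "move_arm", "body": {"targets": "1 0 0 0 0 0 -2; 1 0 0 0 0 0 0; 1 0 0 0 0 0 0; 1 0 0 0 0 0 0"}}

```text
clock: 2.57
eef_pos: [573.3, -291.4, 231.1]
tool_rot: [-3.141, 0.0, 1.601]
force: [-0.8, 0.2, -0.1]
width: 85.4
gripper_force: 0.0
```

{"method": "move_arm", "body": {"targets": "1 1.1 2.2 0 0 0 0; 1 0 0 3 0 0 0; 1 0 0 3.5 0 0 0; 1 0 0 3.5 0 0 0; 1 0 0 2 0 0 0"}}

```text
clock: 2.98
eef_pos: [593.1, -279.0, 107.7]
tool_rot: [-3.137, -0.002, 1.601]
force: [-0.4, 0.7, -1.1]
width: 85.5
gripper_force: 0.0
```

{"method": "move_arm", "body": {"targets": "1 0 0 2 0 0 0; 1 0 0 2 0 0 0; 1 0 0 2 0 0 0; 1 0 0 1.5 0 0 0; 1 0 0 0.5 0 0 0"}}

```text
clock: 3.4
eef_pos: [593.4, -279.2, 28.7]
tool_rot: [-3.137, -0.001, 1.601]
force: [-0.1, 0.1, -1.6]
width: 85.5
gripper_force: 0.0
```

{"method": "move_arm", "body": {"targets": "1 0 0 0 0 0 0; -1 0 0 0 0 0 0; -1 0 0 0 0 0 0; -1 0 0 0 0 0 0; -1 0 0 0 0 0 0"}}

```text
clock: 3.82
eef_pos: [596.6, -279.4, 32.9]
tool_rot: [3.139, 0.001, 1.603]
force: [-0.8, 0.5, 3.7]
width: 55.6
gripper_force: 63.9
```

{"method": "move_arm", "body": {"targets": "-1 0 0 0 0 0 0; -1 0 0 0 0 0 0; -1 0 0 0 0 0 0; -1 0 0 0 0 0 0; -1 0 0 0 0 0 0"}}

```text
clock: 4.23
eef_pos: [596.6, -279.4, 32.9]
tool_rot: [3.139, 0.001, 1.603]
force: [0.0, -0.3, 6.5]
width: 55.6
gripper_force: 63.9
```

{"method": "move_arm", "body": {"targets": "-1 0 0 -1.5 0 0 0; -1 0 0 -3 0 0 0; -1 0 0 -4 0 0 0; -1 0 0 -4 0 0 0; -1 0 0 -4 0 0 0"}}

```text
clock: 4.65
eef_pos: [595.0, -278.5, 197.8]
tool_rot: [-3.141, -0.001, 1.603]
force: [0.8, -1.2, -1.2]
width: 55.1
gripper_force: 63.7
```

{"method": "move_arm", "body": {"targets": "-1 0 0 0 0 0 -4; -1 0 0 0 0 0 -4; -1 0 0 0 0 0 -4; -1 2 0.6 0 0 0 0; -1 3 0.6 0 0 0 0"}}

```text
clock: 5.07
eef_pos: [594.5, -231.4, 196.0]
tool_rot: [-3.141, 0.003, 1.806]
force: [0.1, 0.5, -1.6]
width: 55.5
gripper_force: 63.9
```

{"method": "move_arm", "body": {"targets": "-1 3.5 0.6 0 0 0 0; -1 3.5 0.6 0 0 0 0; -1 3.5 0.6 0 0 0 0; -1 2 0.6 0 0 0 0; -1 0 0 0 0 0 0"}}

```text
clock: 5.48
eef_pos: [588.8, -92.4, 196.9]
tool_rot: [3.14, -0.004, 1.822]
force: [0.6, 1.1, -0.1]
width: 55.6
gripper_force: 63.9
```

{"method": "move_arm", "body": {"targets": "-1 0 0 0 0 0 0; -1 0 0 0 0 0 0; -1 0 0 0 0 0 0; -1 0 0 0 0 0 0"}}

```text
clock: 5.82
eef_pos: [588.5, -102.1, 196.2]
tool_rot: [-3.141, 0.001, 1.81]
force: [0.9, 0.2, -1.8]
width: 55.4
gripper_force: 63.9
```

Run:
```python
from h import *
from cell import cams,read_state
im=cams.get_image("wrist");s=read_state();pickle.dump(im,open("w2.pkl","wb"))
print(s["eef_pos"],s["tool_rot"],s["width"])
cv2.imwrite("pics/w2.png",cv2.resize(im["color"][:,:,::-1],(800,500)));print(ray(im,(320,200)))
```

```text
[ 588.52322519 -101.87427129  196.1662508 ] [-3.14126461e+00  4.59016660e-04  1.81035692e+00] 55.25390616321176
(array([572.94721057, -34.37027765, 338.62613471]), array([ 0.0623292 , -0.26418743, -0.96246086]))
```

View pics/w2.png

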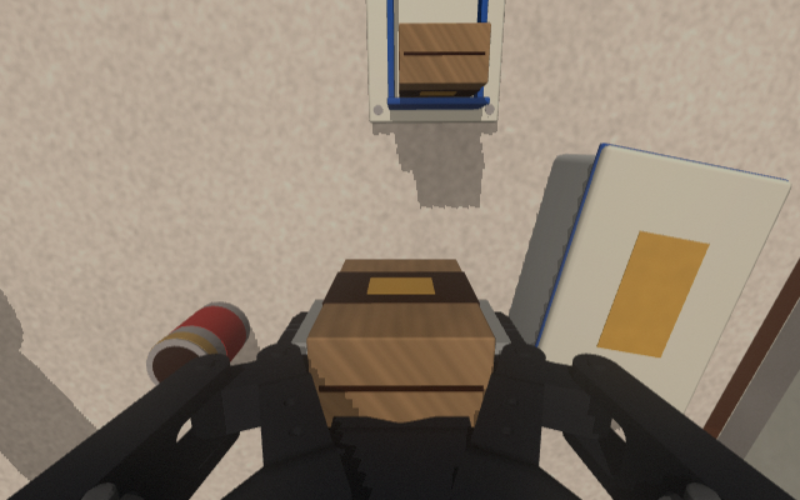

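The wrist view shows the packed carton's top at about (400–490, 23–85), the plate's near corners at (370,124) and (497,122), and the held carton straight in the jaws. I'll move 90 mm forward so the whole tray comes into view.

{"method": "move_arm", "body": {"targets": "-1 3 0 0 0 0 0; -1 3 0 0 0 0 0; -1 3 0 0 0 0 0; -1 0 0 0 0 0 0; -1 0 0 0 0 0 0"}}

```text
clock: 6.28
eef_pos: [567.0, -11.2, 196.5]
tool_rot: [3.141, -0.001, 1.816]
force: [-0.1, -0.6, -0.5]
width: 55.6
gripper_force: 63.9
```

{"method": "move_arm", "body": {"targets": "-1 0 0 0 0 0 0; -1 0 0 0 0 0 0; -1 0 0 0 0 0 0"}}

```text
clock: 6.53
eef_pos: [567.3, -14.7, 196.2]
tool_rot: [-3.141, 0.001, 1.81]
force: [-0.2, -0.2, -0.9]
width: 55.6
gripper_force: 63.9
```

Run:
```python
from h import *
from cell import cams,read_state
im=cams.get_image("wrist");s=read_state();pickle.dump(im,open("w3.pkl","wb"))
print(s["eef_pos"],s["tool_rot"],s["width"])
cv2.imwrite("pics/w3.png",cv2.resize(im["color"][:,220:480,::-1],None,fx=2.4,fy=2.4)[:600]);
```

```text
[567.31530983 -14.4258383  196.18012425] [-3.14145078e+00  4.54245592e-04  1.81025302e+00] 55.51526136326541
```

View pics/w3.png

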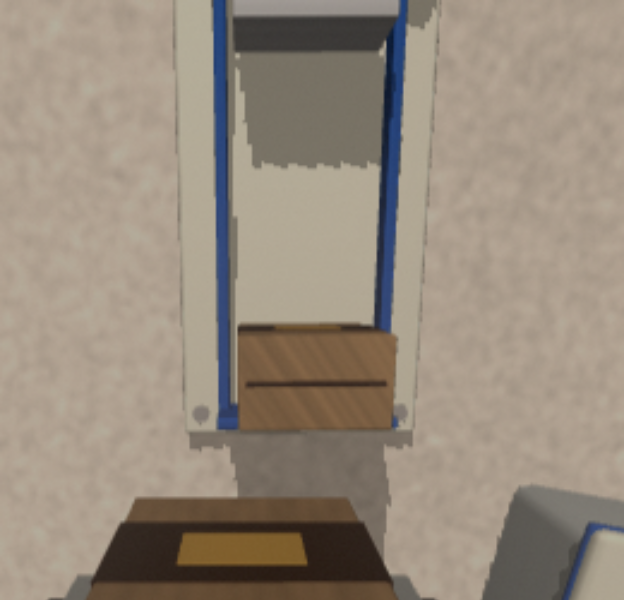

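The enlarged wrist view shows the pusher's top front edge at y=15 (x 233–397), the packed carton's top at (238–396, 333–429), the plate's near corners at (187,430) and (411,430), and the left rail's top at x 216–228. I'll compute the tray frame from these.

Run:
```python
from h import *
from scipy.optimize import least_squares
im=pickle.load(open("w3.pkl","rb"))
P=lambda u,v:(220+(u+.5)/2.4-.5,(v+.5)/2.4-.5)
f=lambda l:np.array([onz(im,P(u,v),z) for u,v,z in l])
pts=[(-55,-135,10,187,432),(55,-135,10,412,430),(-30,26,52,233,15),(30,26,52,397,15),(-30,26,12,237,50),(30,26,12,388,47)]
W=f([p[3:]+(p[2],) for p in pts])[:,:2]
def res(q):
    c,s=np.cos(q[2]),np.sin(q[2]);return np.concatenate([q[:2]+np.array([[c,-s],[s,c]])@np.array(p[:2])-w for p,w in zip(pts,W)])
r=least_squares(res,[560,120,.24]);q=r.x;print(q,np.degrees(q[2]));print(r.fun.reshape(-1,2).round(1).tolist())
c,s=np.cos(q[2]),np.sin(q[2]);R=np.array([[c,-s],[s,c]])
inj=lambda w:((w[:,:2]-q[:2])@R).round(1).tolist()
print("packed",inj(f([(238,333,90),(396,333,90),(391,429,90),(239,429,90)])))
print("Lrail outer,inner",inj(f([(215,50,26),(220,400,26),(226,50,26),(229,390,26)])))
print("Rrail outer",inj(f([(407,30,26),(392,320,26)])))
print("plate L/R",inj(f([(176,100,10),(184,330,10),(431,120,10),(418,320,10)])))
print("held lower front edge z?", inj(f([(135,500,163),(348,500,163),(105,522,195),(365,522,195)])))
w=np.array([[567.3,-14.5]]);print("tcp in jig",inj(w))
```

```text
[5.62555848e+02 1.24543586e+02 2.41571186e-01] 13.841009391153415
[[-1.0, 0.0], [1.5, -0.2], [0.6, 0.6], [1.8, 1.0], [-0.5, 0.1], [-2.4, -1.5]]
packed [[-29.0, -83.5], [26.0, -83.6], [26.2, -117.6], [-28.8, -117.5]]
Lrail outer,inner [[-38.2, 21.9], [-37.6, -117.3], [-33.8, 21.9], [-33.5, -112.8]]
Rrail outer [[37.3, 28.7], [37.8, -82.3]]
plate L/R [[-55.4, 7.8], [-54.3, -87.4], [52.9, -0.1], [53.0, -83.1]]
held lower front edge z? [[-55.8, -121.6], [0.2, -121.7], [-57.4, -116.6], [-1.0, -116.7]]
tcp in jig [[-28.7, -136.1]]
```

{"method": "move_arm", "body": {"targets": "-1 2.6 1 0 0 0 0; -1 2.6 1 0 0 0 0; -1 2.4 0.8 0 0 0 0; -1 0 0 0 0 0 0; -1 0 0 0 0 0 0"}}

```text
clock: 7.0
eef_pos: [576.2, 69.1, 196.3]
tool_rot: [3.141, -0.001, 1.815]
force: [0.8, -0.6, -1.7]
width: 55.6
gripper_force: 63.9
```

{"method": "move_arm", "body": {"targets": "-1 0 0 2 0 0 0; -1 0 0 3 0 0 0; -1 0 0 2 0 0 0; -1 0 0 1 0 0 0; -1 0 0 0 0 0 0"}}

```text
clock: 7.42
eef_pos: [574.6, 65.5, 114.0]
tool_rot: [-3.137, 0.0, 1.811]
force: [0.2, 0.3, -0.2]
width: 55.5
gripper_force: 63.9
```

{"method": "move_arm", "body": {"targets": "-1 0 0 0 0 0 0; -1 0 0 0 0 0 0; -1 0 0 0 0 0 0; -1 0 0 0 0 0 0"}}

```text
clock: 7.75
eef_pos: [577.0, 67.6, 117.6]
tool_rot: [3.139, 0.0, 1.812]
force: [0.2, 0.3, -0.5]
width: 55.6
gripper_force: 63.9
```

Run:
```python
from h import *
from cell import cams,read_state
im=cams.get_image("wrist");s=read_state();pickle.dump(im,open("w4.pkl","wb"))
p=s["eef_pos"];a=np.radians(13.84);R=np.array([[np.cos(a),-np.sin(a)],[np.sin(a),np.cos(a)]])
print(p,s["tool_rot"],(p[:2]-[562.5,124.5])@R)
cv2.imwrite("pics/w4.png",im["color"][:,:,::-1]);
```

```text
[576.85409067  67.56795005 117.41828067] [3.13955606e+00 2.92946138e-04 1.81243974e+00] [  0.31856157 -58.71283292]
```

View pics/w4.png

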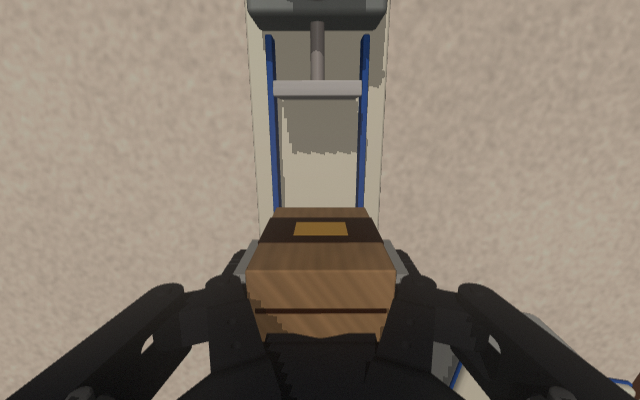

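The carton is centred between the rails, about 6 mm clear of the packed one. I'll lower it.

{"method": "move_arm", "body": {"targets": "-1 0 0 2 0 0 0; -1 0 0 2 0 0 0; -1 0 0 1.5 0 0 0; -1 0 0 1 0 0 0; -1 0 0 0.5 0 0 0"}}

```text
clock: 8.22
eef_pos: [575.6, 67.5, 45.4]
tool_rot: [-3.14, -0.0, 1.813]
force: [-0.1, -0.6, -0.5]
width: 55.4
gripper_force: 63.9
```

{"method": "move_arm", "body": {"targets": "-1 0 0 0 0 0 0; -1 0 0 0 0 0 0; -1 0 0 0 0 0 0; -1 0 0 0 0 0 0"}}

```text
clock: 8.55
eef_pos: [576.9, 67.7, 47.3]
tool_rot: [3.14, 0.0, 1.813]
force: [-0.3, 0.1, -1.7]
width: 55.4
gripper_force: 63.9
```

{"method": "move_arm", "body": {"targets": "-1 0 0 0.3 0 0 0; -1 0 0 0 0 0 0; -1 0 0 0.1 0 0 0; -1 0 0 0 0 0 0; -1 0 0 0 0 0 0"}}

```text
clock: 8.97
eef_pos: [576.2, 67.5, 42.9]
tool_rot: [3.141, 0.0, 1.813]
force: [-1.8, 0.2, 5.0]
width: 55.4
gripper_force: 64.2
```

It has touched the floor. Release and rise.

{"method": "move_arm", "body": {"targets": "1 0 0 0 0 0 0; 1 0 0 0 0 0 0; 1 0 0 0 0 0 0; 1 0 0 0 0 0 0; 1 0 0 0 0 0 0"}}

```text
clock: 9.38
eef_pos: [576.1, 67.5, 42.2]
tool_rot: [-3.141, -0.0, 1.813]
force: [-1.2, -0.3, 0.2]
width: 85.4
gripper_force: 0.0
```

{"method": "move_arm", "body": {"targets": "1 0 0 -0.5 0 0 0; 1 0 0 -1.5 0 0 0; 1 0 0 -3 0 0 0; 1 0 0 -4 0 0 0; 1 0 0 -4 0 0 0"}}

```text
clock: 9.8
eef_pos: [575.2, 67.5, 173.3]
tool_rot: [-3.139, -0.0, 1.813]
force: [0.8, -1.2, 0.2]
width: 85.3
gripper_force: 0.0
```

{"method": "move_arm", "body": {"targets": "1 -4 0 -2 0 0 0; 1 -4 0 0 0 0 0; 1 0 0 0 0 0 0; 1 0 0 0 0 0 0; 1 0 0 0 0 0 0"}}

```text
clock: 10.22
eef_pos: [594.2, -7.4, 190.9]
tool_rot: [-3.141, -0.001, 1.812]
force: [0.1, 0.7, -0.1]
width: 85.4
gripper_force: 0.0
```

Run:
```python
from h import *
from cell import cams,read_state
im=cams.get_image("wrist");s=read_state();pickle.dump(im,open("w5.pkl","wb"))
p=s["eef_pos"];print(p,s["tool_rot"])
cv2.imwrite("pics/w5.png",cv2.resize(im["color"][:,220:480,::-1],None,fx=2.4,fy=2.4)[:600]);
```

```text
[594.08459924  -6.22848361 190.8101274 ] [-3.14110284e+00 -1.23929074e-03  1.81374321e+00]
```

View pics/w5.png

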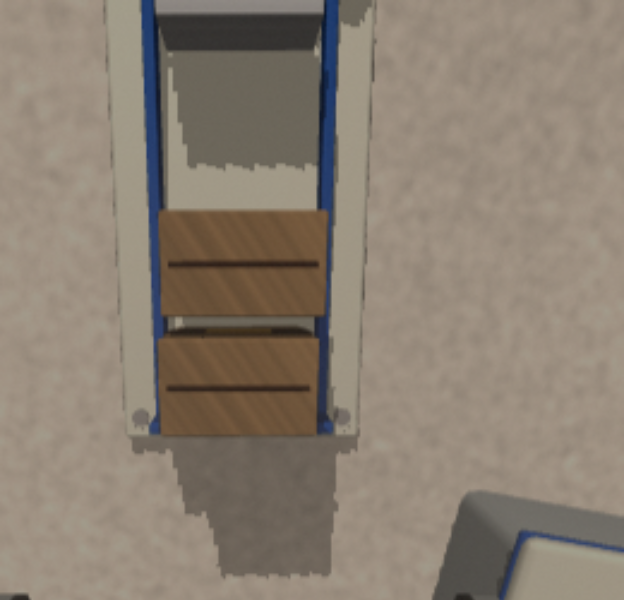

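Both cartons are upright and parallel: loose one's top at (160–327, 210–315), packed one's at (160–318, 337–435). Next, the tin.

{"method": "move_arm", "body": {"targets": "1 -1 -1 0 0 0 0; 1 -2.5 -2.7 0 0 0 0; 1 -2.7 -2.8 0 0 0 0; 1 -2.7 -2.8 0 0 0 0; 1 -2.7 -2.8 0 0 0 0"}}

```text
clock: 10.68
eef_pos: [503.0, -149.6, 190.7]
tool_rot: [-3.14, -0.0, 1.815]
force: [0.3, -1.2, 0.3]
width: 85.5
gripper_force: 0.0
```

{"method": "move_arm", "body": {"targets": "1 -2.7 -2.8 0 0 0 0; 1 -2.7 -2.8 0 0 0 0; 1 -2 -2.2 0 0 0 0; 1 -0.8 -1 0 0 0 0; 1 0 0 0 0 0 0"}}

```text
clock: 11.1
eef_pos: [435.5, -252.8, 190.5]
tool_rot: [-3.138, 0.0, 1.807]
force: [0.0, -0.3, -0.0]
width: 85.2
gripper_force: 0.0
```

{"method": "move_arm", "body": {"targets": "1 0 0 0 0 0 0; 1 0 0 0 0 0 0; 1 0 0 0 0 0 0; 1 0 0 0 0 0 0"}}

```text
clock: 11.43
eef_pos: [440.0, -248.2, 191.0]
tool_rot: [3.141, -0.0, 1.816]
force: [0.0, -0.2, -0.2]
width: 85.5
gripper_force: 0.0
```

Run:
```python
from h import *
from cell import cams,read_state
im=cams.get_image("wrist");s=read_state();pickle.dump(im,open("w6.pkl","wb"))
p=s["eef_pos"];print(p,s["tool_rot"],s["qpos"])
a=np.radians(13.84);R=np.array([[np.cos(a),-np.sin(a)],[np.sin(a),np.cos(a)]])
w5=pickle.load(open("w5.pkl","rb"))
for u,v in((160,210),(327,210),(327,315),(160,315)): print(((onz(w5,(220+u/2.4-.3,v/2.4-.3),90)[:2]-[562.5,124.5])@R).round(1))
hsv=cv2.cvtColor(im["color"],cv2.COLOR_RGB2HSV)
red=((hsv[...,0]<5)|(hsv[...,0]>172))&(hsv[...,1]>130)&(hsv[...,2]>60)
n,l,st,c=cv2.connectedComponentsWithStats(red.astype(np.uint8));i=1+np.argmax(st[1:,4]);print(st[i],c[i])
u0,v0=c[i].astype(int)
cr=im["color"][max(0,v0-90):v0+90,max(0,u0-90):u0+90,::-1];print(max(0,v0-90),max(0,u0-90))
cv2.imwrite("pics/w6.png",cv2.resize(cr,None,fx=3,fy=3))
```

```text
[ 439.88526543 -248.48115791  190.95162363] [ 3.14119094e+00 -3.10651651e-04  1.81518529e+00] [ 0.70533366  0.49731396 -0.35375406  1.95346509  0.24896602  0.73254338
  0.44909805]
[-26.6 -43. ]
[ 27.8 -43. ]
[ 28.9 -76.3]
[-27.7 -76.3]
[294 158  47  17 203] [317.591133   163.33004926]
73 227
```

View pics/w6.png

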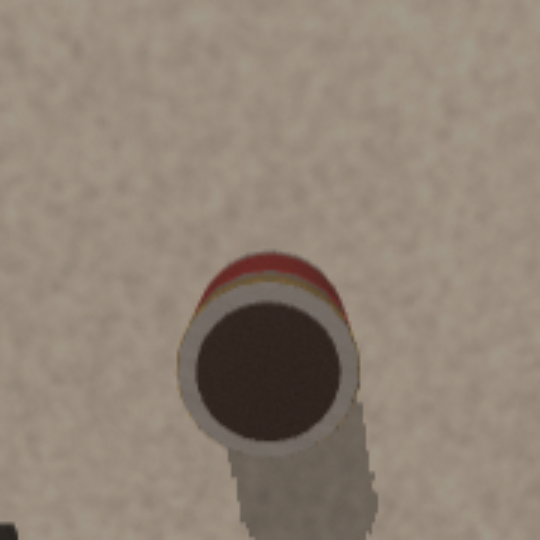

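The tin's rim centre is at about pixel (316,195). That was my 11th picture, one over the limit of 10, so from here I'll check by numbers only.

Run:
```python
from h import *
im=pickle.load(open("w6.pkl","rb"))
p=onz(im,(227+268/3-.3,73+368/3-.3),76);a=1.815
d=p[:2]-[439.9,-248.4];print(p,"tool x,y mm",d@[np.cos(a),np.sin(a)],d@[np.sin(a),-np.cos(a)])
```

```text
[ 436.70047549 -247.58212323   76.        ] tool x,y mm 1.5672033891912107 -2.906845891687901
```

{"method": "move_arm", "body": {"targets": "1 0.15 -0.3 2 0 0 0; 1 0 0 3 0 0 0; 1 0 0 3 0 0 0; 1 0 0 3 0 0 0; 1 0 0 2 0 0 0"}}

```text
clock: 11.9
eef_pos: [435.4, -247.8, 58.7]
tool_rot: [-3.14, -0.002, 1.814]
force: [-0.4, 0.2, 0.5]
width: 85.4
gripper_force: 0.0
```

{"method": "move_arm", "body": {"targets": "1 0 0 1.5 0 0 0; 1 0 0 1 0 0 0; 1 0 0 0.5 0 0 0; 1 0 0 0 0 0 0; 1 0 0 0 0 0 0"}}

```text
clock: 12.32
eef_pos: [436.4, -248.9, 31.4]
tool_rot: [3.141, 0.0, 1.813]
force: [-0.2, 0.4, 0.3]
width: 85.6
gripper_force: 0.0
```

{"method": "move_arm", "body": {"targets": "1 0 0 0 0 0 0; -1 0 0 0 0 0 0; -1 0 0 0 0 0 0; -1 0 0 0 0 0 0; -1 0 0 0 0 0 0"}}

```text
clock: 12.73
eef_pos: [436.2, -249.3, 31.9]
tool_rot: [3.141, 0.001, 1.812]
force: [-1.2, -0.3, 6.9]
width: 54.8
gripper_force: 62.6
```

{"method": "move_arm", "body": {"targets": "-1 0 0 0 0 0 0; -1 0 0 0 0 0 0; -1 0 0 0 0 0 0"}}

```text
clock: 12.98
eef_pos: [436.2, -249.4, 31.9]
tool_rot: [3.141, 0.001, 1.812]
force: [-1.2, 0.4, 6.1]
width: 55.2
gripper_force: 62.6
```

{"method": "move_arm", "body": {"targets": "-1 0 0 -1.5 0 0 0; -1 0 0 -3.3 0 0 0; -1 0 0 -4 0 0 0; -1 0 0 -4 0 0 0; -1 0 0 -3 0 0 0"}}

```text
clock: 13.4
eef_pos: [436.3, -249.1, 192.0]
tool_rot: [3.14, 0.002, 1.813]
force: [0.8, -0.9, -1.0]
width: 55.1
gripper_force: 63.7
```

{"method": "move_arm", "body": {"targets": "-1 1.3 0.9 0 0 0 0; -1 3.1 2 0 0 0 0; -1 3.1 2 0 0 0 0; -1 3.1 2 0 0 0 0; -1 3.1 2 0 0 0 0"}}

```text
clock: 13.82
eef_pos: [489.5, -93.4, 189.3]
tool_rot: [3.141, 0.0, 1.812]
force: [1.2, -0.6, -0.1]
width: 55.4
gripper_force: 63.7
```

{"method": "move_arm", "body": {"targets": "-1 3.1 2 0 0 0 0; -1 3.1 2 0 0 0 0; -1 3.1 2 0 0 0 0; -1 3.1 2 0 0 0 0; -1 3.1 2 0 0 0 0"}}

```text
clock: 14.23
eef_pos: [549.5, 81.3, 189.1]
tool_rot: [-3.141, 0.0, 1.812]
force: [0.4, -0.6, -0.3]
width: 55.0
gripper_force: 63.7
```

{"method": "move_arm", "body": {"targets": "-1 2 1.5 0 0 0 0; -1 1.1 0.8 0 0 0 0; -1 0 0 0 0 0 0; -1 0 0 0 0 0 0; -1 0 0 0 0 0 0"}}

```text
clock: 14.65
eef_pos: [563.6, 112.7, 188.7]
tool_rot: [-3.14, 0.002, 1.81]
force: [-0.8, 0.2, -1.0]
width: 55.1
gripper_force: 63.7
```

{"method": "move_arm", "body": {"targets": "-1 0 0 0 0 0 0; -1 0 0 0 0 0 0; -1 0 0 0 0 0 0"}}

```text
clock: 14.9
eef_pos: [564.2, 113.9, 189.0]
tool_rot: [-3.141, 0.001, 1.811]
force: [-0.1, -0.1, -0.7]
width: 55.4
gripper_force: 63.7
```

{"method": "move_arm", "body": {"targets": "-1 0.05 0.1 2 0 0 0; -1 0 0 3 0 0 0; -1 0 0 3 0 0 0; -1 0 0 2 0 0 0; -1 0 0 1 0 0 0"}}

```text
clock: 15.32
eef_pos: [563.5, 114.9, 76.4]
tool_rot: [-3.137, 0.0, 1.812]
force: [-0.8, -0.2, -1.0]
width: 54.9
gripper_force: 63.7
```

{"method": "move_arm", "body": {"targets": "-1 0 0 1 0 0 0; -1 0 0 1 0 0 0; -1 0 0 0.5 0 0 0; -1 0 0 0.5 0 0 0; -1 0 0 0 0 0 0"}}

```text
clock: 15.73
eef_pos: [565.2, 116.0, 48.7]
tool_rot: [-3.141, 0.0, 1.813]
force: [0.6, 0.9, -0.8]
width: 54.9
gripper_force: 63.7
```

{"method": "move_arm", "body": {"targets": "-1 0 0 0 0 0 0; -1 0 0 0 0 0 0; -1 0 0 0 0 0 0"}}

```text
clock: 15.98
eef_pos: [565.7, 116.2, 49.6]
tool_rot: [3.14, 0.0, 1.813]
force: [0.7, 0.4, -2.0]
width: 54.5
gripper_force: 63.7
```

{"method": "move_arm", "body": {"targets": "-1 -0.1 -0.1 0.4 0 0 0; -1 0 0 0.2 0 0 0; -1 0 0 0.1 0 0 0; -1 0 0 0 0 0 0; -1 0 0 0 0 0 0"}}

```text
clock: 16.4
eef_pos: [564.3, 114.6, 42.0]
tool_rot: [-3.141, 0.0, 1.812]
force: [-1.2, -1.2, 2.1]
width: 54.6
gripper_force: 63.8
```

{"method": "move_arm", "body": {"targets": "1 0 0 0 0 0 0; 1 0 0 0 0 0 0; 1 0 0 0 0 0 0; 1 0 0 0 0 0 0; 1 0 0 0 0 0 0"}}

```text
clock: 16.82
eef_pos: [564.5, 115.0, 41.9]
tool_rot: [3.141, -0.0, 1.813]
force: [0.5, -0.2, -1.0]
width: 85.6
gripper_force: 0.0
```

{"method": "move_arm", "body": {"targets": "1 0 0 -0.5 0 0 0; 1 0 0 -1.5 0 0 0; 1 0 0 -3 0 0 0; 1 0 0 -4 0 0 0; 1 0 0 -4 0 0 0"}}

```text
clock: 17.23
eef_pos: [563.5, 114.8, 173.0]
tool_rot: [-3.139, -0.0, 1.813]
force: [1.3, -0.1, 0.1]
width: 85.4
gripper_force: 0.0
```

{"method": "move_arm", "body": {"targets": "1 -2 0 -2 0 0 0; 1 -2 0 0 0 0 0; 1 0 0 0 0 0 0; 1 0 0 0 0 0 0; 1 0 0 0 0 0 0"}}

```text
clock: 17.65
eef_pos: [573.4, 76.6, 191.7]
tool_rot: [-3.141, -0.001, 1.813]
force: [-0.0, 0.4, 0.9]
width: 85.5
gripper_force: 0.0
```

Run:
```python
from h import *
from cell import cams,read_state
im=cams.get_image("wrist");s=read_state();pickle.dump(im,open("w7.pkl","wb"));print(s["eef_pos"],s["tool_rot"])
a=np.radians(13.84);R=np.array([[np.cos(a),-np.sin(a)],[np.sin(a),np.cos(a)]]);jig=np.array([562.5,124.5])
W=lambda x,y,z:np.r_[jig+R@np.array([x,y]),z]
inj=lambda uv,z:((onz(im,uv,z)[:2]-jig)@R).round(1)
for n,P in(("tin",W(0,-8,86)),("carton",W(0,-60,90)),("knob",W(0,122,95)),("pushertop",W(0,26,52))):print(n,proj(im,P).round())
# dark tin lid
g=im["color"].astype(int);hsv=cv2.cvtColor(im["color"],cv2.COLOR_RGB2HSV)
lo=(g.max(2)<75).astype(np.uint8)
n,l,st,c=cv2.connectedComponentsWithStats(lo)
for i in range(1,n):
    if st[i,4]>60: print("dark",st[i],c[i].round(1),"z86",inj(c[i],86),"z95",inj(c[i],95))
m=((hsv[...,0]>8)&(hsv[...,0]<22)&(hsv[...,1]>85)&(hsv[...,2]>70)).astype(np.uint8)
n,l,st,c=cv2.connectedComponentsWithStats(m)
for i in range(1,n):
    if st[i,4]>200: print("brown",st[i],inj(st[i,:2],90),inj(st[i,:2]+st[i,2:4],90))
```

```text
[573.29791561  77.10054041 191.50547728] [-3.14052607e+00 -1.04756779e-03  1.81375491e+00]
tin [321. 153.]
carton [321. 213.]
knob [321. -34.]
pushertop [321. 112.]
dark [295   0  50  21 782] [319.5   8.2] z86 [-1.  99.1] z95 [-1.  96.2]
dark [ 271    8   99   75 1703] [324.4  51.6] z86 [ 2.8 69.8] z95 [ 2.7 68. ]
dark [352  67   3  36  72] [352.7  81.9] z86 [25.4 47.9] z95 [24.5 46.9]
dark [286  68   3  41  80] [287.   86.4] z86 [-26.9  44.5] z95 [-25.9  43.6]
dark [ 295  129   52   52 2097] [320.8 154.6] z86 [ 0.1 -9.5] z95 [ 0.1 -8.5]
dark [289 164  63  29 443] [321.6 184.5] z86 [  0.9 -35.4] z95 [  0.9 -33.4]
dark [293 212  57   2 114] [321.  212.5] z86 [  0.4 -61.1] z95 [  0.4 -58.1]
dark [293 230  61   6 229] [322.3 232.5] z86 [  1.7 -80.3] z95 [  1.6 -76.7]
dark [    0   238   640   162 50911] [329.  348.8] z86 [   9.  -209.4] z95 [   8.7 -201.1]
dark [293 255  54   2 107] [319.3 255.5] z86 [  -1.1 -103.4] z95 [ -1.1 -98.9]
brown [ 289  188   64   84 4561] [-27.2 -37.7] [  30.5 -118.3]
brown [468 364  35  36 749] [ 152.9 -224.4] [ 197.4 -272.4]
```

The tin stands at jig (0,-9.5), with the carton behind it, both clear of the pusher. Next I'll measure the knob.

{"method": "move_arm", "body": {"targets": "1 2 0 0 0 0 0; 1 3 0 0 0 0 0; 1 3 0 0 0 0 0; 1 2 0 0 0 0 0; 1 0 0 0 0 0 0"}}

```text
clock: 18.12
eef_pos: [547.3, 181.0, 191.7]
tool_rot: [-3.141, -0.005, 1.822]
force: [-1.5, 0.3, 0.2]
width: 85.9
gripper_force: 0.0
```

{"method": "move_arm", "body": {"targets": "1 0 0 0 0 0 0; 1 0 0 0 0 0 0; 1 0 0 0 0 0 0; 1 0 0 0 0 0 0"}}

```text
clock: 18.45
eef_pos: [550.3, 171.8, 191.7]
tool_rot: [-3.141, 0.001, 1.811]
force: [-0.2, 0.1, 0.1]
width: 85.5
gripper_force: 0.0
```

Run:
```python
from h import *
from cell import cams,read_state
im=cams.get_image("wrist");s=read_state();pickle.dump(im,open("w8.pkl","wb"));print(s["eef_pos"],s["tool_rot"],s["qpos"])
a=np.radians(13.84);R=np.array([[np.cos(a),-np.sin(a)],[np.sin(a),np.cos(a)]]);jig=np.array([562.5,124.5])
W=lambda x,y,z:np.r_[jig+R@np.array([x,y]),z]
inj=lambda uv,z:((onz(im,uv,z)[:2]-jig)@R).round(1)
g=im["color"].astype(int);hsv=cv2.cvtColor(im["color"],cv2.COLOR_RGB2HSV)
lo=(g.max(2)<48).astype(np.uint8);lo[250:]=0
n,l,st,c=cv2.connectedComponentsWithStats(lo)
for i in range(1,n):
    if st[i,4]>150: print("dark",st[i],c[i].round(1),"z63",inj(c[i],63),"z95",inj(c[i],95))
for th in(45,):
  x,y=proj(im,W(0,122,95)).astype(int);print(x,y)
  print(g.max(2)[max(0,y-34):y+36:2,x-34:x+36:3])
red=((hsv[...,0]<6)|(hsv[...,0]>172))&(hsv[...,1]>120)&(hsv[...,2]>60)
n,l,st,c=cv2.connectedComponentsWithStats(red.astype(np.uint8))
for i in range(1,n):
    if st[i,4]>8: print("red",st[i],inj(c[i],50))
```

```text
[550.35970555 171.92778413 191.77675973] [-3.14129670e+00  4.72200066e-04  1.81076768e+00] [-0.12794121  0.58832776 -0.34690689  1.76328819  0.25789917  0.83512527
 -0.35538043]
dark [ 290   90   58   50 1851] [320.1 114.3] z63 [  0.  121.3] z95 [1.00e-01 1.21e+02]
319 112
[[106 105 105 151 153 146 152 140 140 146 150 149  32  38 148 152 147 130
   35 133 141 106 107 106]
 [105 105  71 149 153 147 151 140 141 146 149 150  35  54 148 151 147  42
   34 150 152 126 106 106]
 [106  97  34 131 152 146 149 140 126 145 149 148 138 135 147 151 147  31
   54 148 152 151 105 104]
 [106 137  34  45 152 147 150 134 145 146 149 149 146 151 148 151 127  34
  143 150 153 152 147 104]
 [142 146  76  32 115 148 149 146 143 146 149 150 147 150 146 151 145  73
  151 150 152 151 156 107]
 [146 145 148  35  35 148 152 147 144 145 150 149 146 150 148 149 146 150
  150 149 153 150 154 143]
 [148 146 149 126  75 150 149 147 143 100  59  39  46  75 112 149 147 151
  151 149 151 150 154 150]
 [147 146 149 148 152 149 150 146  40  38  37  37  38  35  36  94 146 149
  149 148 151 151 155 150]
 [146 147 149 147 
[... 2087 characters left out ...]
06 149 152 148]
 [151 150 144 146 146 108 102  90  35  34  35  37  32  35  34  54 103 104
  104 103 106 122 150 147]
 [151 150 144 144 145 108 103 100  89  68  35  34  33  42  86 105 102 105
  100 104 105 105 149 130]
 [124 151 144 145 148 108 102 100 100 101 102  89  90 104 102 102 102 103
  102 103 105 106 150  73]
 [ 98 152 145 146 146 141 103 102  99 100 103 102 103 104 101 104 102 103
  102 103 106 106 121  94]
 [106 111 143 145 145 154 103 100 101 102 102 102 100 105 102 103 103 104
  100 103 105 106  74 103]
 [107  96 140 144 145 154 103 101  99 100 103 103 101 105 102 105 103 104
  102 105 105  87  75 103]]
red [303  71   9  13  76] [-11.9 153.8]
red [294 214  53  29 509] [ 0.1 14.5]
```

The knob axis measures jig (0,121.5), the pointer is at the -x end (home), and the red mark is about 70° clockwise. I'll turn the tool 90° and go above it.

{"method": "move_arm", "body": {"targets": "1 0 0 0 0 0 -6; 1 0 0 0 0 0 -6; 1 0 0 0 0 0 -6; 1 0 0 0 0 0 -6; 1 0 0 0 0 0 -6"}}

```text
clock: 18.92
eef_pos: [550.4, 172.2, 192.0]
tool_rot: [-3.141, 0.0, 2.34]
force: [0.1, 0.5, -0.7]
width: 85.2
gripper_force: 0.0
```

{"method": "move_arm", "body": {"targets": "1 0 0 0 0 0 -6; 1 0 0 0 0 0 -6; 1 0 0 0 0 0 -6; 1 0 0 0 0 0 -6; 1 0 0 0 0 0 -6"}}

```text
clock: 19.33
eef_pos: [550.4, 172.2, 191.9]
tool_rot: [-3.141, 0.0, 2.863]
force: [-0.5, -1.0, -0.2]
width: 85.5
gripper_force: 0.0
```

{"method": "move_arm", "body": {"targets": "1 0 0 0 0 0 -6; 1 0 0 0 0 0 -6; 1 0 0 0 0 0 -6; 1 0 0 0 0 0 -6; 1 0 0 0 0 0 -6"}}

```text
clock: 19.75
eef_pos: [550.4, 172.1, 191.9]
tool_rot: [-3.141, 0.0, -2.896]
force: [-0.4, 0.4, -0.6]
width: 85.3
gripper_force: 0.0
```

{"method": "move_arm", "body": {"targets": "1 0 1.8 0 0 0 0; 1 0 1.8 0 0 0 0; 1 0 1.8 0 0 0 0; 1 0 1.8 0 0 0 0; 1 0 0 0 0 0 0"}}

```text
clock: 20.17
eef_pos: [531.6, 247.0, 192.5]
tool_rot: [3.138, 0.001, -2.896]
force: [-0.8, 0.7, 0.4]
width: 85.3
gripper_force: 0.0
```

{"method": "move_arm", "body": {"targets": "1 0 0 2 0 0 0; 1 0 0 3 0 0 0; 1 0 0 2 0 0 0; 1 0 0 1 0 0 0; 1 0 0 0 0 0 0"}}

```text
clock: 20.58
eef_pos: [532.0, 240.9, 109.7]
tool_rot: [-3.14, -0.004, -2.901]
force: [0.3, -0.4, -0.4]
width: 85.4
gripper_force: 0.0
```

{"method": "move_arm", "body": {"targets": "1 0 0 0 0 0 0; 1 0 0 0 0 0 0; 1 0 0 0 0 0 0; 1 0 0 0 0 0 0"}}

```text
clock: 20.92
eef_pos: [533.6, 243.4, 113.2]
tool_rot: [3.141, 0.002, -2.9]
force: [0.3, -0.1, -0.1]
width: 85.2
gripper_force: 0.0
```

{"method": "move_arm", "body": {"targets": "1 0 -0.05 1.4 0 0 0; 1 0 0 1.4 0 0 0; 1 0 0 1 0 0 0; 1 0 0 0.5 0 0 0; 1 0 0 0 0 0 0"}}

```text
clock: 21.33
eef_pos: [532.1, 242.0, 67.5]
tool_rot: [-3.141, -0.003, -2.899]
force: [0.0, 0.4, 0.9]
width: 85.4
gripper_force: 0.0
```

{"method": "move_arm", "body": {"targets": "1 0 0 0 0 0 0; 1 0 0 0 0 0 0; 1 0 0 0 0 0 0"}}

```text
clock: 21.58
eef_pos: [533.3, 242.9, 69.5]
tool_rot: [3.141, 0.001, -2.9]
force: [-0.5, -0.2, 0.1]
width: 85.4
gripper_force: 0.0
```

{"method": "move_arm", "body": {"targets": "-1 0 0 0 0 0 0; -1 0 0 0 0 0 0; -1 0 0 0 0 0 0; -1 0 0 0 0 0 0; -1 0 0 0 0 0 0"}}

```text
clock: 22.0
eef_pos: [533.0, 242.5, 69.1]
tool_rot: [-3.142, 0.0, -2.9]
force: [-1.0, -0.1, 0.1]
width: 25.4
gripper_force: 0.0
```

{"method": "move_arm", "body": {"targets": "-1 0 0 0 0 0 0; -1 0 0 0 0 0 0; -1 0 0 0 0 0 0; -1 0 0 0 0 0 0; -1 0 0 0 0 0 0"}}

```text
clock: 22.42
eef_pos: [533.1, 242.0, 69.2]
tool_rot: [-3.141, 0.0, -2.9]
force: [-0.5, -2.8, 5.8]
width: 13.1
gripper_force: 59.2
```

```bash
python3 -c "
from cell import read_state
print(read_state())"
```

```text
{'clock': 22.4167, 'qpos': array([-0.08181973,  0.83992493, -0.64439774,  1.8184919 ,  0.72958373,
        0.73731092,  0.6807204 ]), 'qd': array([ 0.00245395, -0.00087694, -0.00047626, -0.00042904,  0.00120734,
        0.00084985, -0.00065833]), 'tau': array([ -1.322992  , -52.31760621,  -9.83216196, -11.53009057,
        -0.18353554,  -0.90266163,  -0.06810303]), 'eef_pos': array([533.1250251 , 241.97589155,  69.19806598]), 'tool_rot': array([-3.14062639e+00,  5.16223417e-05, -2.90010238e+00]), 'force': array([-0.5313715 , -2.83173373,  5.82760274]), 'torque': array([-0.55721241,  0.19247985,  0.06620008]), 'gripper_force': 59.19765830039978, 'width': 13.0667608130157}
```

The knob is gripped (13 mm). I'll turn clockwise in small steps, reading the torque at each.

```bash
cat > t.py <<'E'
from cell import read_state
import numpy as np
s=read_state();y=s["tool_rot"][2];print("turned %.1f deg  Tz %.3f Nm"%(np.degrees((-2.900-y+np.pi)%(2*np.pi)-np.pi),s["torque"][2]),s["force"].round(1),round(s["width"],1),s["clock"])
E
python3 t.py
```

```text
turned 0.0 deg  Tz 0.066 Nm [-0.5 -2.8  5.8] 13.1 22.4167
```

{"method": "move_arm", "body": {"targets": "-1 0 0 0 0 0 3; -1 0 0 0 0 0 3; -1 0 0 0 0 0 0; -1 0 0 0 0 0 0"}}

```text
clock: 22.75
eef_pos: [533.2, 241.9, 69.2]
tool_rot: [-3.14, 0.0, -3.004]
force: [-0.1, -3.2, 6.1]
width: 13.0
gripper_force: 59.2
```

```bash
python3 t.py
```

```text
turned 5.9 deg  Tz 0.119 Nm [-0.1 -3.2  6.1] 13.0 22.75
```

{"method": "move_arm", "body": {"targets": "-1 0 0 0 0 0 3; -1 0 0 0 0 0 3; -1 0 0 0 0 0 0; -1 0 0 0 0 0 0"}}

```text
clock: 23.08
eef_pos: [533.2, 241.7, 69.2]
tool_rot: [-3.14, 0.0, -3.109]
force: [0.1, -3.5, 6.1]
width: 13.1
gripper_force: 59.3
```

```bash
python3 t.py
```

```text
turned 11.9 deg  Tz 0.064 Nm [ 0.1 -3.5  6.1] 13.1 23.0833
```

{"method": "move_arm", "body": {"targets": "-1 0 0 0 0 0 3; -1 0 0 0 0 0 3; -1 0 0 0 0 0 0; -1 0 0 0 0 0 0"}}

```text
clock: 23.42
eef_pos: [533.2, 241.6, 69.2]
tool_rot: [-3.14, 0.0, 3.07]
force: [-0.8, -3.5, 6.0]
width: 13.1
gripper_force: 59.3
```

```bash
python3 t.py
```

```text
turned 18.0 deg  Tz 0.005 Nm [-0.8 -3.5  6. ] 13.1 23.4167
```

{"method": "move_arm", "body": {"targets": "-1 0 0 0 0 0 3; -1 0 0 0 0 0 3; -1 0 0 0 0 0 0; -1 0 0 0 0 0 0"}}

```text
clock: 23.75
eef_pos: [533.2, 241.4, 69.2]
tool_rot: [-3.14, 0.001, 2.965]
force: [-0.6, -4.2, 6.3]
width: 12.9
gripper_force: 59.3
```

```bash
python3 t.py
```

```text
turned 23.9 deg  Tz 0.061 Nm [-0.6 -4.2  6.3] 12.9 23.75
```

First click felt: torque peaked at 0.119, fell to 0.005 and came back to 0.061 Nm. I'll continue to the second.

{"method": "move_arm", "body": {"targets": "-1 0 0 0 0 0 3; -1 0 0 0 0 0 3; -1 0 0 0 0 0 0; -1 0 0 0 0 0 0"}}

```text
clock: 24.08
eef_pos: [533.2, 241.3, 69.2]
tool_rot: [-3.14, 0.001, 2.861]
force: [-0.2, -4.8, 7.3]
width: 13.1
gripper_force: 59.4
```

```bash
python3 t.py
```

```text
turned 29.9 deg  Tz 0.093 Nm [-0.2 -4.8  7.3] 13.1 24.0833
```

{"method": "move_arm", "body": {"targets": "-1 0 0 0 0 0 3; -1 0 0 0 0 0 3; -1 0 0 0 0 0 0; -1 0 0 0 0 0 0"}}

```text
clock: 24.42
eef_pos: [533.1, 241.2, 69.2]
tool_rot: [-3.139, 0.001, 2.756]
force: [-0.4, -4.4, 7.0]
width: 13.1
gripper_force: 59.4
```

```bash
python3 t.py
```

```text
turned 36.0 deg  Tz 0.061 Nm [-0.4 -4.4  7. ] 13.1 24.4167
```

{"method": "move_arm", "body": {"targets": "-1 0 0 0 0 0 3; -1 0 0 0 0 0 3; -1 0 0 0 0 0 0; -1 0 0 0 0 0 0"}}

```text
clock: 24.75
eef_pos: [533.1, 241.0, 69.2]
tool_rot: [-3.139, 0.001, 2.651]
force: [-1.0, -4.9, 7.7]
width: 12.5
gripper_force: 59.4
```

```bash
python3 t.py
```

```text
turned 42.0 deg  Tz 0.045 Nm [-1.  -4.9  7.7] 12.5 24.75
```

{"method": "move_arm", "body": {"targets": "-1 0 0 0 0 0 3; -1 0 0 0 0 0 3; -1 0 0 0 0 0 0; -1 0 0 0 0 0 0"}}

```text
clock: 25.08
eef_pos: [533.0, 240.9, 69.2]
tool_rot: [-3.139, 0.001, 2.546]
force: [-0.6, -5.1, 6.7]
width: 13.1
gripper_force: 59.5
```

```bash
python3 t.py
```

```text
turned 48.0 deg  Tz 0.054 Nm [-0.6 -5.1  6.7] 13.1 25.0833
```

Second stop reached at 48°. I'll relieve the small side load (5 N) and check the torque readings before going on.

{"method": "move_arm", "body": {"targets": "-1 -0.1 -0.15 0 0 0 0; -1 0 0 0 0 0 0; -1 0 0 0 0 0 0"}}

```text
clock: 25.33
eef_pos: [533.0, 240.8, 69.2]
tool_rot: [3.141, 0.0, 2.547]
force: [-0.1, -2.3, 5.6]
width: 12.8
gripper_force: 59.3
```

```bash
python3 t.py
```

```text
turned 47.9 deg  Tz 0.118 Nm [-0.1 -2.3  5.6] 12.8 25.3333
```

{"method": "move_arm", "body": {"targets": "-1 0 0 0 0 0 0"}}

```text
clock: 25.42
eef_pos: [533.0, 240.8, 69.2]
tool_rot: [3.141, 0.0, 2.547]
force: [-0.7, -2.0, 5.1]
width: 12.5
gripper_force: 59.3
```

```bash
python3 t.py
python3 - <<'E'
from h import *
from cell import cams
a=np.radians(13.84);R=np.array([[np.cos(a),-np.sin(a)],[np.sin(a),np.cos(a)]]);jig=np.array([562.5,124.5])
W=lambda x,y,z:np.r_[jig+R@np.array([x,y]),z]
for n in("scene","top","wrist"):
    im=cams.get_image(n);pickle.dump(im,open(f"k_{n}.pkl","wb"))
    # profile along jig y at x=-20 (pusher top z52), from y=40 down to -10
    for x in(-25,25):
        v=[]
        for y in range(44,-6,-2):
            u=proj(im,W(x,y,52)).round().astype(int)
            v.append(im["color"][u[1],u[0]].max() if 0<=u[0]<640 and 0<=u[1]<400 else -1)
        print(n,x,proj(im,W(x,20,52)).round(),[int(i) for i in v])
E
```

```text
turned 47.9 deg  Tz 0.107 Nm [-0.7 -2.   5.1] 12.5 25.4167
scene -25 [380. 226.] [135, 125, 128, 124, 124, 128, 123, 123, 123, 124, 123, 123, 126, 103, 103, 116, 120, 123, 123, 104, 93, 93, 88, 59, 56]
scene 25 [369. 242.] [115, 113, 113, 115, 115, 117, 117, 113, 84, 83, 86, 101, 104, 104, 106, 96, 88, 87, 88, 88, 88, 90, 90, 88, 89]
top -25 [261. 225.] [101, 100, 100, 101, 100, 100, 100, 100, 100, 100, 99, 100, 100, 99, 100, 100, 101, 100, 100, 100, 101, 100, 100, 87, 67]
top 25 [258. 208.] [94, 93, 94, 93, 93, 94, 94, 94, 95, 94, 94, 93, 95, 95, 95, 69, 69, 77, 100, 100, 116, 122, 99, 99, 96]
wrist -25 [188. 322.] [39, 40, 37, 41, 38, 37, 35, 40, 37, 36, 38, 37, 34, 36, 39, 39, 38, 36, 38, 35, 35, 36, 38, 35, 35]
wrist 25 [249. 364.] [29, 22, 24, 27, 25, 23, 23, 22, 20, 20, 13, 15, 19, 18, 18, 21, 24, 22, 22, 22, 26, 25, 24, 24, 21]
```

The scene profile puts the pusher face at about y=14, which is 12 mm or two clicks, so the grip isn't slipping. On to the third.

{"method": "move_arm", "body": {"targets": "-1 0 0 0 0 0 3; -1 0 0 0 0 0 3; -1 0 0 0 0 0 0; -1 0 0 0 0 0 0"}}

```text
clock: 25.9
eef_pos: [532.9, 240.7, 69.2]
tool_rot: [-3.141, 0.0, 2.442]
force: [-1.3, -2.3, 6.6]
width: 13.1
gripper_force: 59.3
```

```bash
python3 t.py
```

```text
turned 53.9 deg  Tz 0.176 Nm [-1.3 -2.3  6.6] 13.1 25.9
```

{"method": "move_arm", "body": {"targets": "-1 0 0 0 0 0 3; -1 0 0 0 0 0 3; -1 0 0 0 0 0 0; -1 0 0 0 0 0 0"}}

```text
clock: 26.23
eef_pos: [532.8, 240.6, 69.2]
tool_rot: [-3.141, 0.0, 2.337]
force: [-1.2, -3.0, 6.7]
width: 13.2
gripper_force: 59.3
```

```bash
python3 t.py
```

```text
turned 59.9 deg  Tz 0.108 Nm [-1.2 -3.   6.7] 13.2 26.2333
```

{"method": "move_arm", "body": {"targets": "-1 0 0 0 0 0 3; -1 0 0 0 0 0 3; -1 0 0 0 0 0 0; -1 0 0 0 0 0 0"}}

```text
clock: 26.57
eef_pos: [532.7, 240.4, 69.2]
tool_rot: [-3.141, 0.0, 2.232]
force: [-2.8, -3.2, 6.7]
width: 13.0
gripper_force: 59.4
```

```bash
python3 t.py
```

```text
turned 65.9 deg  Tz 0.008 Nm [-2.8 -3.2  6.7] 13.0 26.5667
```

{"method": "move_arm", "body": {"targets": "-1 0 0 0 0 0 3; -1 0 0 0 0 0 3; -1 0 0 0 0 0 0; -1 0 0 0 0 0 0; -1 0 0 0 0 0 0"}}

```text
clock: 26.98
eef_pos: [532.6, 240.4, 69.2]
tool_rot: [-3.141, 0.001, 2.128]
force: [-1.9, -3.1, 7.4]
width: 13.0
gripper_force: 59.5
```

```bash
python3 t.py
python3 - <<'E'
from h import *
from cell import cams
a=np.radians(13.84);R=np.array([[np.cos(a),-np.sin(a)],[np.sin(a),np.cos(a)]]);jig=np.array([562.5,124.5])
W=lambda x,y,z:np.r_[jig+R@np.array([x,y]),z]
d=pickle.load(open("d0.pkl","rb"))
def prof(im,n,x):
    v=[]
    for y in range(44,-10,-2):
        u=proj(im,W(x,y,52)).astype(np.float32);v.append(int(cv2.getRectSubPix(im["color"],(1,1),tuple(map(float,u))).max()))
    print(n,x,v)
k=pickle.load(open("k_scene.pkl","rb"));im=cams.get_image("scene");pickle.dump(im,open("k3_scene.pkl","wb"))
for x in(15,20,25,29): prof(d["scene"],"home",x);prof(k,"2",x);prof(im,"3",x)
E
```

```text
turned 71.9 deg  Tz 0.078 Nm [-1.9 -3.1  7.4] 13.0 26.9833
home 15 [100, 98, 99, 114, 125, 134, 134, 131, 129, 117, 107, 107, 108, 109, 109, 108, 108, 110, 110, 110, 110, 109, 109, 108, 108, 110, 125]
2 15 [107, 108, 109, 114, 115, 130, 136, 120, 96, 84, 87, 99, 102, 103, 104, 96, 88, 86, 89, 89, 86, 86, 82, 84, 85, 86, 88]
3 15 [106, 108, 110, 114, 114, 129, 136, 129, 137, 125, 109, 88, 83, 90, 102, 102, 101, 100, 95, 88, 86, 87, 88, 85, 83, 83, 82]
home 20 [110, 106, 105, 114, 125, 133, 134, 133, 129, 120, 109, 108, 109, 109, 108, 109, 109, 109, 109, 109, 108, 108, 109, 108, 108, 107, 113]
2 20 [115, 115, 114, 113, 114, 115, 113, 105, 89, 82, 89, 101, 102, 102, 100, 96, 89, 86, 87, 88, 89, 88, 87, 85, 84, 83, 83]
3 20 [114, 114, 113, 114, 113, 114, 113, 113, 114, 112, 104, 91, 90, 92, 98, 101, 102, 103, 97, 89, 87, 88, 88, 89, 89, 87, 86]
home 25 [108, 105, 107, 113, 122, 133, 136, 134, 131, 118, 107, 109, 109, 109, 109, 108, 108, 109, 110, 108, 108, 110, 110, 109, 108, 109, 125]
2 25 [115, 114, 114, 115, 115, 116, 115, 106, 89, 84, 89, 101, 104, 105, 104, 98, 90, 87, 88, 88, 89, 89, 90, 89, 89, 88, 89]
3 25 [116, 115, 114, 115, 115, 114, 114, 114, 115, 113, 105, 98, 103, 98, 102, 103, 102, 99, 93, 88, 87, 88, 89, 88, 88, 88, 88]
home 29 [109, 105, 103, 115, 118, 113, 115, 119, 114, 115, 108, 110, 110, 109, 109, 109, 110, 109, 109, 110, 110, 108, 109, 109, 108, 106, 119]
2 29 [116, 115, 115, 114, 114, 115, 114, 105, 90, 81, 87, 97, 97, 97, 99, 91, 87, 87, 88, 88, 88, 90, 88, 89, 89, 87, 87]
3 29 [114, 115, 115, 114, 114, 114, 115, 115, 115, 115, 111, 114, 104, 92, 98, 96, 97, 95, 84, 85, 87, 88, 89, 88, 88, 89, 88]
```

Third stop: torque peaked at 0.176, dropped to 0.008, and the pusher edge has moved 18 mm. One last numeric check that the goods stand upright.

```bash
python3 - <<'E'
from h import *
a=np.radians(13.84);R=np.array([[np.cos(a),-np.sin(a)],[np.sin(a),np.cos(a)]]);jig=np.array([562.5,124.5])
W=lambda x,y,z:np.r_[jig+R@np.array([x,y]),z]
im=pickle.load(open("k3_scene.pkl","rb"));c=im["color"]
inj=lambda uv,z:((onz(im,uv,z)[:2]-jig)@R).round(1).tolist()
x,y=proj(im,W(0,-20,86)).round().astype(int);print(x,y)
g=c[y-16:y+16,x-16:x+16].max(2);lo=(g<75).astype(np.uint8)
n,l,st,ce=cv2.connectedComponentsWithStats(lo)
for i in range(1,n):
    if st[i,4]>25: print(st[i],inj(ce[i]+[x-16,y-16],86))
for xx in(-12,0,12):
    print(xx,[c[tuple(proj(im,W(xx,yy,88)).round().astype(int)[::-1])].tolist() for yy in range(-118,0,6)])
E
python3 t.py
```

```text
361 220
[  7   8  19  17 239] [1.2, -20.2]
[ 0 16  4 13 32] [33.3, -40.5]
-12 [[136, 124, 108], [116, 91, 65], [121, 95, 67], [95, 75, 57], [119, 95, 67], [123, 96, 68], [107, 85, 62], [113, 91, 65], [119, 93, 66], [99, 79, 60], [118, 94, 67], [126, 98, 68], [94, 78, 60], [113, 106, 101], [61, 49, 42], [64, 53, 47], [63, 53, 46], [62, 52, 46], [59, 50, 42], [69, 62, 57]]
0 [[119, 106, 90], [119, 93, 67], [125, 98, 70], [97, 77, 59], [121, 95, 68], [122, 96, 69], [96, 77, 58], [106, 86, 63], [92, 77, 57], [89, 74, 57], [90, 73, 57], [87, 71, 53], [90, 86, 80], [59, 54, 47], [60, 51, 44], [59, 52, 46], [59, 51, 46], [58, 51, 46], [58, 50, 45], [58, 51, 46]]
12 [[102, 91, 80], [91, 74, 58], [91, 75, 57], [76, 63, 51], [90, 74, 57], [91, 75, 57], [84, 70, 54], [90, 75, 58], [92, 75, 58], [81, 67, 53], [88, 73, 55], [93, 76, 57], [81, 68, 53], [94, 88, 83], [59, 50, 44], [57, 50, 46], [59, 51, 46], [60, 51, 47], [56, 48, 43], [62, 53, 49]]
turned 71.9 deg  Tz 0.031 Nm [-1.8 -2.7  7.1] 12.9 27.0333
```

{"method": "move_arm", "body": {"targets": "-1 -0.05 -0.1 0 0 0 0; -1 0 0 0 0 0 0; -1 0 0 0 0 0 0"}}

```text
clock: 27.28
eef_pos: [532.6, 240.3, 69.2]
tool_rot: [3.141, -0.0, 2.128]
force: [-0.2, -1.4, 5.7]
width: 13.1
gripper_force: 59.2
```

```bash
python3 t.py
```

```text
turned 71.9 deg  Tz 0.127 Nm [-0.2 -1.4  5.7] 13.1 27.2833
```

{"method": "move_arm", "body": {"targets": "-1 0 0 0 0 0 0; -1 0 0 0 0 0 0"}}

```text
clock: 27.45
eef_pos: [532.6, 240.4, 69.2]
tool_rot: [3.141, -0.0, 2.128]
force: [-0.9, -0.9, 6.0]
width: 12.6
gripper_force: 59.2
```

```bash
python3 t.py
```

```text
turned 71.9 deg  Tz 0.093 Nm [-0.9 -0.9  6. ] 12.6 27.45
```

With the side load relieved, the torque is about 0.096 Nm or a little above, as expected exactly on the stop. I'll hand in.

```bash
python3 -c "
from cell import order
print(order.finish_job())"
```

```text
the job is handed in; nothing more can be done
None
```

I handed the job in at 27 s: carton and tin measured in place in the tray, row closed up, and the knob held gripped on the third stop (71.9° turned, pusher edge moved about 18 mm); no verdict came back, and I viewed 11 pictures, one over the limit of 10.

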